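Turn the drying wheel to the curing lamp and switch it on

TASK

On the fly-tying bench, turn the drying wheel by pushing on a spoke with a fingertip until the fly on the red spoke stands still right in front of the curing lamp's lens, over the white dot. Only then press the green button on top of the lamp fully down and let go of it, leaving the wheel as set. Do not touch any of the flies, do not lift the wheel off its spindle, and leave everything else on the bench where it is.

Things in the scene. Friction and masses are not known exactly. Their poses are not given: they have to be found in the camera images.
- wheel_hub (a point): Centre of the drying wheel, on its vertical axis at the spokes' mid-height, 68 mm above the table. Wooden hub 48 mm across, top at 87 mm. The wheel turns freely either way without end stops, with light friction (about 0.5 N pushed at 75 mm from the axis), and stays where it is left. It only rests on its spindle and could be lifted off. Below: a foot 110 mm across, 12 mm high.
- red_spoke (a point): Point on the RED spoke, 75 mm from the axis, 68 mm above the table. The wheel has four straight level spokes 90 degrees apart, one red, three white: bars 9 mm wide, 16 mm tall (60 to 76 mm above the table), free space below, running out to 114 mm from the axis; a cork tip ends each at 121 mm, then a fly from 117 to 149 mm. Any spoke may be pushed.
- fly_red: The red fly with orange wings, at the tip of the one RED spoke; about 25 mm long and 20 mm thick. Origin at its middle, 135 mm from the wheel's axis, straight out along the spoke, 68 mm above the table; its x axis points outwards. Delicate.
- fly_a: The brown fly at the tip of the white spoke 90 degrees counterclockwise (seen from above) of the red one; about 25 mm long and 20 mm thick. Origin at its middle, 135 mm from the wheel's axis, straight out along the spoke, 68 mm above the table; its x axis points outwards. Delicate.
- fly_b: The black and grey fly on the white spoke across the hub from the red one; about 25 mm long and 20 mm thick. Origin at its middle, 135 mm from the wheel's axis, straight out along the spoke, 68 mm above the table; its x axis points outwards. Delicate.
- fly_c: The green fly on the white spoke 90 degrees clockwise of the red one; about 25 mm long and 20 mm thick. Origin at its middle, 135 mm from the wheel's axis, straight out along the spoke, 68 mm above the table; its x axis points outwards. Delicate.
- lamp_spot (a point): The point before the lamp's lens where a fly is cured: 135 mm from the wheel's axis, 68 mm above the table, straight above a white dot (18 mm) on the low metal tongue (4 mm thick) in front of the lamp. Its x axis points away from the wheel's axis to the lamp.
- lamp_lens (a point): Middle of the curing lamp's lens, 167 mm from the wheel's axis, 64 mm up: a black barrel, 28 mm across, aimed at the wheel's axis. The lamp behind it is a fixed grey box 86 mm long (174 to 260 mm from the wheel's axis), 60 mm wide, 80 mm high.
- lamp_button_top (a point): Centre of the top of the green push button (26 mm across) on top of the lamp, 217 mm from the wheel's axis. Pressed straight down.
- lamp_button (a joint): Travel of the lamp's spring button in m: 0 up, 0.006 fully down, which takes about 4 N; springs back up.
- spool_yellow: Bystander, loose: wooden-ended thread spool with yellow thread, 36 mm across, 38 mm high. Origin at the centre of its underside.
- spool_blue: Bystander, loose: wooden-ended thread spool with blue thread, 36 mm across, 38 mm high. Origin at the centre of its underside.
- varnish: Bystander, loose: amber glass varnish jar with black cap, 42 mm across, 62 mm high. Origin at the centre of its underside.
- fly_box: Bystander, loose: open wooden fly box with eight compartments and a raised lid, about 150 x 200 mm, 32 mm high, lid to 130 mm. Origin at the centre of its underside.
- rod_grip: Bystander, loose: butt of a fishing rod with cork grip, lying down, 350 mm long, 28 mm thick. Origin at the centre of its underside.
- reel: Bystander, loose: round fly reel lying flat, 84 mm across, 49 mm high over its crank knob. Origin at the centre of its underside.
- brush: Bystander, loose: small brush lying down, about 150 mm long. Origin at the centre of its underside.

How it is judged:
On the way, in this order (a step that is already met when the one before it is completed fails the run):
1. the red spoke's fly is in front of the lamp and the wheel is still (horizontal distance between fly_red and lamp_spot below 0.012 m and angular speed of fly_red below 0.1 rad/s), for 0.3 s.
2. the lamp's green button is pressed down (value of joint lamp_button above 0.0045 m and horizontal distance between fly_red and lamp_spot below 0.012 m), for 0.1 s.
At the end, for the whole second after the job is handed in: The red spoke's fly is within 12 mm (horizontally) of the lamp's curing spot and still, the wheel sits on its spindle, the lamp's button has been pressed and is up again (horizontal distance between fly_red and lamp_spot below 0.012 m and angular speed of fly_red below 0.05 rad/s and value of joint lamp_button below 0.002 m and distance of wheel_hub from where it was at the start of the episode below 0.004 m); the robot touches nothing.
It fails at once if a fly is touched (over 0.3 N) (contact force between any of fly_red, fly_a, fly_b, fly_c and anything else above 0.3 N).
It fails at once if the button is pressed while the red spoke's fly is more than 16 mm from the lamp's spot (value of joint lamp_button above 0.003 m and horizontal distance between fly_red and lamp_spot above 0.016 m).
It fails at once if the wheel is lifted 4 mm or more (distance of wheel_hub from where it was at the start of the episode above 0.004 m).
It fails at once if a bystander is moved more than 15 mm (distance of any of spool_yellow, spool_blue, varnish, fly_box, rod_grip, reel, brush from where it was at the start of the episode above 0.015 m).
It also fails if it takes over 64 s, if anything falls off the work surface, if the arm or the gripper's body presses on something with over 40 N, if the wrist force passes 120 N, or if a joint passes its speed limit or range.

ROBOT

A 7-joint arm with a two-finger parallel gripper is mounted at the origin on the work surface. World frame = base frame: x ahead of the robot, y to its left, z up, the work surface at z = 0. Lengths are in m, angles in rad, forces in N, time in s.
With the tool pointing down it reaches from about 0.4 to 0.9 m from the base axis. Payload 5.5 kg.
Tool frame: the origin (TCP) lies at the very end of the fingers, on their centre line; the grasp point (between the pads) lies 19 mm behind it; z points along the fingers, y is the line along which they close (so a half turn about z gives the same grasp; the last joint's range is limited). The gripper opens to 85 mm and grips with 20 to 120 N. Pads are 22 mm wide; open, the fingers measure 114 mm over their backs; the gripper's body (76 mm by 85 mm) begins 54 mm behind the grasp point. The pads swing forward as they close: fully open they stand 13 mm farther back than shut.
Start: joints at [1.363, 0.501, -0.427, 1.55, 0.221, 1.138, -0.21], TCP at [0.295, -0.579, 0.199] pointing down, gripper open.
Joint ranges: [-2.88, 2.88], [-0.31, 2.03], [-1.54, 1.56], [0.2, 2.42], [-1.41, 4.55], [0.19, 2.02], [-2.57, 2.57]. Speed limits (rad/s): [2.57, 2.57, 3.14, 3.14, 3.14, 3.14, 3.14].

INTERFACE

Orientations are given as a rotation vector (axis times angle).
In Python, from station import robot gives the robot as it stands.
- The arm moves only by the tool jog_arm, never from a script. Its argument "plan" is a list of rows, each a list of 4 numbers: the shift along the tool's x, y, z in m, then the turn about the tool's z in rad. In form: [[dx, dy, dz, turn], ...]. A call has 1 to 5 rows; each row shifts and turns the commanded pose from where the row before left it, along the tool's axes as they then stand; what a row does not reach is not made up. A row lasts 1/8 s, in which the tool goes at most 62.5 mm and 10.7 degrees, less where a joint would pass 70% of its speed; a pose out of reach is approached as far as the arm can. A call with a gripper value outside its range is refused whole. "grip" is the closure, from 0 (fully open) to 1 (shut), set as the call begins (left out, the last holds). The fingers move at their own pace and stop on an object; the grip force is fixed at half the most. Time passes only in rows, so rows that do not move let the fingers close. It gives the time, the measured TCP pose, the force, the opening and the grip force at its end, in the units of the state.
- robot.read_state(): the state, without advancing time (a new reading comes with each control period).
- robot.get_image(name): name is "scene" or "top"; returns (picture, depth): 384x512x3 uint8, red, green, blue; 384x512 float32, m along the optical axis (not along the pixel's ray), 0 where there is no reading.
- robot.camera_info(name): a dict with "fx", "fy", "cx", "cy" (pixels), "origin" and "rotation" of the camera in the world. Camera axes: x right, y down, z forward; pixel columns grow to the right and rows downward; lengths in m; the calibration is good to about 2 mm. A picture is of the moment at which its call begins. camera_info takes no time and is no camera call.
- robot.sign_off(): hands the job in; it is judged then, once.
The state is a dict: "clock": time; "q": joint angles; "qd": joint speeds; "joint_torque": joint torques, N m; "tcp_pos": TCP position; "orientation": TCP orientation; "contact_force": force on the tool from outside, world axes, zero at the start; "moment": the same for the moment, N m; "opening": finger opening in m; "finger_force": force on a finger pad.
Only numpy, scipy, OpenCV 4.12 (cv2) and the standard library are available. Lean on these libraries where they do the work, as an engineer would, in place of code of your own. Each camera call takes 0.05 s, during which the arm holds its last target. There are 200 camera calls.

## Working session

There is one attempt and no reset: what is moved stays moved. The work goes in short steps, Python scripts to look and compute and a tool call to move; the robot and the scene stay as the last step left them, time stands still between calls to the robot, and variables do not carry over. Pictures are saved under pics/ and viewed, at most 10 in all, crops included, and the job is handed in when it is done.

Besides the shell and the picture viewer there is one more tool, called after "Call:" as a command line: name --pt "numbers of a row" for each row, then --argument value for the rest. jog_arm: Moves the arm, as the interface text tells. Its arguments: {"type":"object","properties":{"plan":{"type":"array","items":{"type":"array","items":{"type":"number"}}},"grip":{"type":"number"}},"required":["plan"]}

```bash
mkdir -p pics; cat > h.py <<'E'
from station import robot
import numpy as np, cv2
def pts(name,d):
    c=robot.camera_info(name);h,w=d.shape;v,u=np.mgrid[:h,:w]
    P=np.stack([(u-c["cx"])/c["fx"]*d,(v-c["cy"])/c["fy"]*d,d],-1)
    return P@np.array(c["rotation"]).T+np.array(c["origin"])
def ray(name,u,v,z):
    c=robot.camera_info(name);r=np.array(c["rotation"])@[(u-c["cx"])/c["fx"],(v-c["cy"])/c["fy"],1];o=np.array(c["origin"])
    return o+r*(z-o[2])/r[2]
def save(name,fn):
    im,d=robot.get_image(name);cv2.imwrite("pics/"+fn+".png",im[...,::-1]);np.savez("pics/"+fn,im=im,d=d);return im,d
E
python3 - <<'E'
from h import *
for n in("top","scene"):
    save(n,n+"1");c=robot.camera_info(n);print(n,c)
a=cv2.imread("pics/top1.png");cv2.imwrite("pics/top1b.png",cv2.resize(a,(800,600)))
print(robot.read_state())
E
```

```text
top {'fx': 378.2653399374563, 'fy': 378.2653399374563, 'cx': 264.5607648676241, 'cy': 185.58271153497142, 'origin': array([ 0.27459518, -0.03640201,  1.27097652]), 'rotation': array([-2.11104693,  2.11791017, -0.18493626])}
scene {'fx': 356.286297613432, 'fy': 356.286297613432, 'cx': 248.46019220053452, 'cy': 193.60782932085334, 'origin': array([ 1.10697126, -0.31014974,  0.78948335]), 'rotation': array([-2.08349843, -1.26852887,  0.52521123])}
{'clock': 0.1, 'q': array([ 1.36319104,  0.50174143, -0.42679134,  1.55132381,  0.22080097,
        1.13829979, -0.21029298]), 'qd': array([-0.00066266, -0.00140718, -0.0019118 , -0.00201642,  0.00081588,
        0.00181045,  0.00098617]), 'joint_torque': array([-1.10646247e-02, -5.70810413e+01, -5.83884358e+00, -2.81748211e+01,
        1.03984764e-02,  5.56578234e-03,  6.96698362e-05]), 'tcp_pos': array([ 0.29449711, -0.57871027,  0.19837863]), 'orientation': array([-3.05329611e+00, -7.32391626e-01,  5.50866170e-04]), 'contact_force': array([0.23402657, 0.29728616, 0.45380618]), 'moment': array([ 0.01062322,  0.05406453, -0.01906192]), 'finger_force': 0.0, 'opening': 0.08519483766535271}
```

View pics/top1b.png

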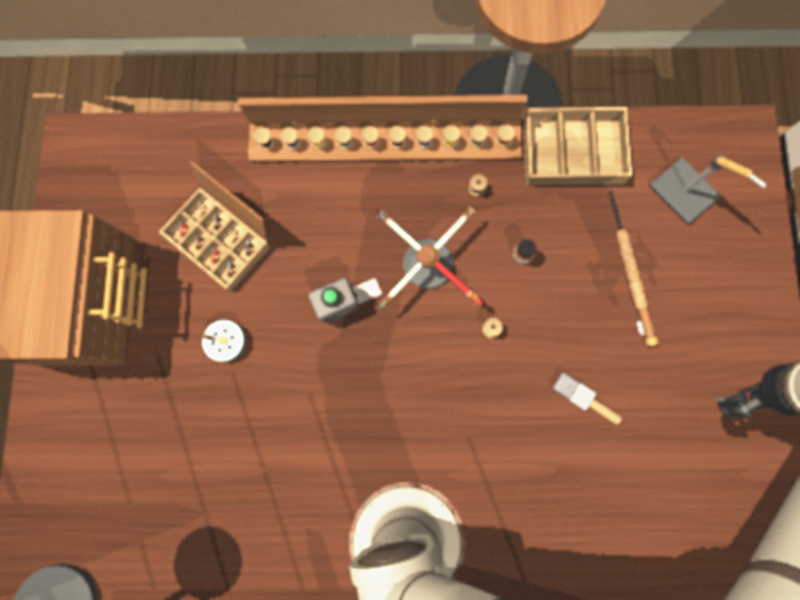

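View pics/scene1.png

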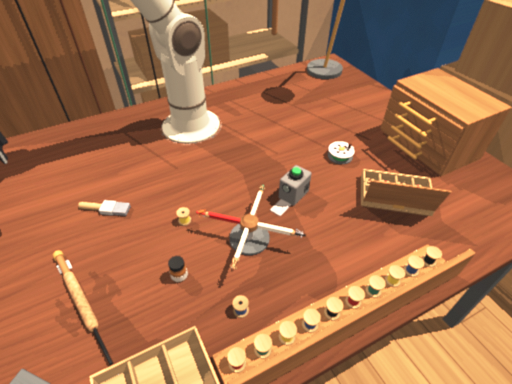

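The top view (800x600) shows the hub at (428,257), red spoke running to its fly at (483,303), the lamp button at (330,296) and the dot's tongue at (370,288). Yellow spool is at (492,327), blue at (479,185), jar at (525,250).

```bash
cat > h.py <<'E'
from station import robot
import numpy as np, cv2
from scipy.spatial.transform import Rotation as R
def cam(name):
    c=robot.camera_info(name);return c,R.from_rotvec(c["rotation"]).as_matrix(),np.array(c["origin"])
def pts(name,d):
    c,M,o=cam(name);h,w=d.shape;v,u=np.mgrid[:h,:w]
    return np.stack([(u-c["cx"])/c["fx"]*d,(v-c["cy"])/c["fy"]*d,d],-1)@M.T+o
def ray(name,u,v,z):
    c,M,o=cam(name);r=M@[(u-c["cx"])/c["fx"],(v-c["cy"])/c["fy"],1]
    return o+r*(z-o[2])/r[2]
def save(name,fn):
    im,d=robot.get_image(name);cv2.imwrite("pics/"+fn+".png",im[...,::-1]);np.savez("pics/"+fn,im=im,d=d);return im,d
def big(m,near=None):
    n,l,s,c=cv2.connectedComponentsWithStats(m.astype(np.uint8));i=1+np.argmax(s[1:,4]);return l==i,c[i],s[i,4]
def measure(name,im,d,seed=None):
    """hub, button, red spoke direction"""
    P=pts(name,d);hsv=cv2.cvtColor(im,cv2.COLOR_RGB2HSV).astype(int);H,S,V=hsv[...,0],hsv[...,1],hsv[...,2]
    out={}
    g,c,a=big((H>45)&(H<80)&(S>120)&(V>60)&(P[...,2]>.06)&(P[...,2]<.12));out["btn"]=(ray(name,*c,np.median(P[g][:,2])),a)
    r,c,a=big(((H<6)|(H>174))&(S>190)&(V>110)&(P[...,2]>.05)&(P[...,2]<.1));Q=P[r];
    v,u=np.nonzero(r);L=cv2.fitLine(np.array([ray(name,x,y,.074)[:2] for x,y in zip(u,v)],np.float32),cv2.DIST_HUBER,0,.01,.01).ravel()
    out["red"]=(L,a,np.median(Q[:,2]))
    return out,P,hsv
E
python3 - <<'E'
from h import *
for n in("top","scene"):
    f=np.load(f"pics/{n}1.npz");im,d=f["im"],f["d"];o,P,hsv=measure(n,im,d);print(n,o)
    b=o["btn"][0]
    # hub top: pixels at z 82..92, near expected
    m=(abs(P[...,2]-.087)<.006)&(np.hypot(P[...,0]-b[0],P[...,1]-b[1])>.17)&(np.hypot(P[...,0]-b[0],P[...,1]-b[1])<.27)
    g,c,a=big(m);Q=P[g];print("hub",ray(n,*c,.087),a,Q.min(0),Q.max(0))
    hub=ray(n,*c,.087)[:2]
    print("dist hub-btn",np.linalg.norm(b[:2]-hub))
    w=(hsv[...,1]<50)&(hsv[...,2]>170)&(P[...,2]<.02)&(np.hypot(P[...,0]-hub[0],P[...,1]-hub[1])<.17)
    if w.any(): g,c,a=big(w);q=ray(n,*c,.004);print("tongue",q,a,np.linalg.norm(q[:2]-hub))
    # other objects taller than 20mm
    m=(P[...,2]>.02)&(np.hypot(P[...,0]-hub[0],P[...,1]-hub[1])<.28)
    nn,l,s,cc=cv2.connectedComponentsWithStats(m.astype(np.uint8))
    for i in range(1,nn):
        if s[i,4]>30: Q=P[l==i];print(s[i,4],Q.mean(0).round(3),Q.min(0).round(3),Q.max(0).round(3))
T=R.from_rotvec(robot.read_state()["orientation"]).as_matrix();print(T.round(3))
E
```

```text
Traceback (most recent call last):
  File "h.py", line 21, in measure
    r,c,a=big(((H<6)|(H>174))&(S>190)&(V>110)&(P[...,2]>.05)&(P[...,2]<.1));Q=P[r];
          ~~~^^^^^^^^^^^^^^^^^^^^^^^^^^^^^^^^^^^^^^^^^^^^^^^^^^^^^^^^^^^^^^
  File "h.py", line 15, in big
    n,l,s,c=cv2.connectedComponentsWithStats(m.astype(np.uint8));i=1+np.argmax(s[1:,4]);return l==i,c[i],s[i,4]
                                                                     ~~~~~~~~~^^^^^^^^^
ValueError: attempt to get argmax of an empty sequence
```

```bash
cat > m.py <<'E'
from h import *
def run(n,im,d):
    o,P,hsv=measure(n,im,d);print(n,o)
    b=o["btn"][0]
    D=np.hypot(P[...,0]-b[0],P[...,1]-b[1])
    m=(abs(P[...,2]-.087)<.006)&(D>.17)&(D<.27)
    g,c,a=big(m);Q=P[g];hub=ray(n,*c,.087)[:2];print("hub",hub,a,Q.min(0),Q.max(0),"d",np.linalg.norm(b[:2]-hub))
    w=(hsv[...,1]<50)&(hsv[...,2]>150)&(P[...,2]<.02)&(np.hypot(P[...,0]-hub[0],P[...,1]-hub[1])<.17)
    if w.any(): g,c,a=big(w);q=ray(n,*c,.004);print("tongue",q,a,np.linalg.norm(q[:2]-hub))
    return o,P,hsv,hub
E
sed -i 's/(S>190)&(V>110)/(S>205)\&(V>120)/; s/(P\[...,2\]>.05)&(P\[...,2\]<.1)/(P[...,2]>.045)\&(P[...,2]<.1)/' h.py
python3 - <<'E'
from h import *
from m import run
f=np.load("pics/top1.npz");hsv=cv2.cvtColor(f["im"],cv2.COLOR_RGB2HSV);P=pts("top",f["d"])
for u,v in((290,178),(294,181),(298,184),(274,164),(211,189),(240,184)): print(u,v,f["im"][v,u],hsv[v,u],P[v,u].round(3))
for n in("top","scene"):
  try:
    f=np.load(f"pics/{n}1.npz");o,P,hsv,hub=run(n,f["im"],f["d"])
    m=(P[...,2]>.02)&(np.hypot(P[...,0]-hub[0],P[...,1]-hub[1])<.28)
    nn,l,s,cc=cv2.connectedComponentsWithStats(m.astype(np.uint8))
    for i in range(1,nn):
        if s[i,4]>30: Q=P[l==i];print(s[i,4],Q.mean(0).round(3),Q.min(0).round(3),Q.max(0).round(3))
  except Exception as e: print(n,repr(e))
T=R.from_rotvec(robot.read_state()["orientation"]).as_matrix();print(T.round(3))
E
```

```text
290 178 [252  92  86] [  1 168 252] [ 0.528 -0.1    0.081]
294 181 [250  89  82] [  1 171 250] [ 0.518 -0.112  0.081]
298 184 [247  83  77] [  1 176 247] [ 0.509 -0.125  0.079]
274 164 [204 136  89] [ 12 144 204] [ 0.572 -0.048  0.093]
211 189 [138 240 148] [ 63 108 240] [0.49  0.151 0.102]
240 184 [247 248 240] [ 34   8 248] [0.524 0.067 0.006]
top ValueError('attempt to get argmax of an empty sequence')
scene {'btn': (array([0.49457753, 0.14804508, 0.10103152]), np.int32(50)), 'red': (array([ 0.33164096,  0.9434057 ,  0.5114904 , -0.12461954], dtype=float32), np.int32(1), np.float64(0.07335865643317929))}
hub [ 0.58216575 -0.04831069] 161 [ 0.55821755 -0.06783758  0.08101719] [ 0.59975104 -0.02551992  0.09002075] d 0.2150053143951855
tongue [ 0.58368332 -0.01270653  0.004     ] 158 0.03563648670933859
812 [0.505 0.14  0.067] [0.453 0.102 0.02 ] [0.534 0.201 0.104]
1141 [ 0.588 -0.051  0.073] [ 0.472 -0.155  0.02 ] [0.688 0.063 0.09 ]
128 [ 0.436 -0.182  0.036] [ 0.415 -0.199  0.02 ] [ 0.452 -0.164  0.041]
340 [ 0.606 -0.256  0.05 ] [ 0.58  -0.276  0.02 ] [ 0.621 -0.234  0.065]
207 [ 0.754 -0.159  0.037] [ 0.736 -0.176  0.02 ] [ 0.771 -0.141  0.042]
55 [0.849 0.018 0.055] [0.843 0.003 0.052] [0.856 0.033 0.058]
132 [ 0.854 -0.041  0.052] [ 0.842 -0.057  0.02 ] [ 0.862 -0.021  0.058]
90 [ 0.851 -0.098  0.055] [ 0.843 -0.114  0.051] [ 0.859 -0.083  0.058]
[[ 0.891  0.454 -0.001]
 [ 0.454 -0.891  0.002]
 [ 0.    -0.002 -1.   ]]
```

```bash

sed -i 's/(S>205)&(V>120)/(S>150)\&(V>150)/; s/(S>120)&(V>60)/(S>80)\&(V>60)/' h.py
sed -i 's/m=(abs(P\[...,2\]-.087)<.006)/m=(abs(P[...,2]-.090)<.009)\&(hsv[...,0]>6)\&(hsv[...,0]<20)\&(hsv[...,1]>90)/; s/&(np.hypot(P\[...,0\]-hub\[0\],P\[...,1\]-hub\[1\])<.17)/\&(np.hypot(P[...,0]-hub[0],P[...,1]-hub[1])<.17)\&(D<.13)/' m.py
python3 - <<'E'
from h import *
from m import run
for n in("top","scene"):
  try:
    f=np.load(f"pics/{n}1.npz");o,P,hsv,hub=run(n,f["im"],f["d"]);b=o["btn"][0][:2]
    L=o["red"][0];
    ang=lambda v:np.degrees(np.arctan2(v[1],v[0]))
    print("lamp ang",ang(b-hub),"red ang",ang(L[2:]-hub),ang(L[:2]),"line off hub",np.cross(L[:2],hub-L[2:]))
    # flies/tips
    Z=P[...,2];r=np.hypot(P[...,0]-hub[0],P[...,1]-hub[1])
    m=(abs(Z-.073)<.014)&(r>.06)&(r<.11);a=np.arctan2(P[m][:,1]-hub[1],P[m][:,0]-hub[0])
    print("spoke phase",np.degrees(np.angle(np.exp(4j*a).mean())/4))
  except Exception as e: print(n,repr(e))
E
```

```text
top {'btn': (array([0.48957618, 0.15045223, 0.10200821]), np.int32(69)), 'red': (array([ 0.6813669 ,  0.731942  ,  0.53132063, -0.09641153], dtype=float32), np.int32(94), np.float64(0.07701251403463982))}
hub [ 0.57616692 -0.04694172] 141 [ 0.55712307 -0.06790451  0.08110073] [ 0.59818939 -0.02579498  0.09623817] d 0.21555122044030825
tongue [0.52395367 0.0783131  0.004     ] 99 0.1357018566323047
lamp ang 113.68560449681112 red ang -132.19352197715205 47.049446 line off hub 0.0008822061595981229
spoke phase -42.87793996268749
scene {'btn': (array([0.49378036, 0.14872888, 0.10081359]), np.int32(73)), 'red': (array([ 0.68590146,  0.7276944 ,  0.5325246 , -0.09624981], dtype=float32), np.int32(121), np.float64(0.07547109960367426))}
hub [ 0.58225685 -0.04839661] 160 [ 0.55821755 -0.06783758  0.08101719] [ 0.59975104 -0.02551992  0.09002075] d 0.216070698556658
tongue [0.52605538 0.07863084 0.004     ] 98 0.13890492348105118
lamp ang 114.17213105910706 red ang -136.10312408068245 46.693447 line off hub -0.0033673064297735714
spoke phase -42.880614556094464<stdin>:8: DeprecationWarning: Arrays of 2-dimensional vectors are deprecated. Use arrays of 3-dimensional vectors instead. (deprecated in NumPy 2.0)
```

Call:
jog_arm --pt "0.03 -0.02 0 0" --pt "0.03 -0.02 0 0" --pt "0.03 -0.02 0 0" --pt "0.03 -0.02 0 0" --pt "0.03 -0.02 0 0" --grip 1

```text
clock: 0.72
tcp_pos: [0.3834, -0.4208, 0.1989]
orientation: [-3.054, -0.733, 0.001]
contact_force: [-0.1, -0.7, 0.4]
opening: 0.0004
finger_force: 0.0
```

Call:
jog_arm --pt "0.03 -0.02 0 0" --pt "0.03 -0.02 0 0" --pt "0.03 -0.02 0 0" --pt "0.03 -0.02 0 0" --pt "0.03 -0.02 0 0"

```text
clock: 1.35
tcp_pos: [0.4717, -0.2638, 0.199]
orientation: [-3.055, -0.732, 0.001]
contact_force: [1.0, 0.0, -0.4]
opening: 0.0
finger_force: 0.0
```

Call:
jog_arm --pt "0.03 -0.02 0 -0.12" --pt "0.03 -0.02 0 -0.12" --pt "0.03 -0.02 0 -0.12" --pt "0.02 -0.0 0 -0.12" --pt "0 0 0 0"

```text
clock: 1.98
tcp_pos: [0.5266, -0.1489, 0.1991]
orientation: [-2.791, -1.441, -0.001]
contact_force: [-0.5, -0.0, 0.1]
opening: -0.0003
finger_force: 0.0
```

```bash
cat > go.py <<'E'
import sys
from h import *
s=robot.read_state();T=R.from_rotvec(s["orientation"]).as_matrix()
p=s["tcp_pos"];t=np.array([float(a) for a in sys.argv[1:4]]) if len(sys.argv)>3 else p
print("t",s["clock"],"tcp",p.round(4),"yaw",np.degrees(np.arctan2(T[1,0],T[0,0])).round(1),"q1,q7",s["q"][[0,6]].round(2),"F",s["contact_force"].round(2),"delta tool",(T.T@(t-p)).round(4))
hub=np.array([.578,-.0475]);v=p[:2]-hub;print("polar",np.linalg.norm(v).round(4),np.degrees(np.arctan2(v[1],v[0])).round(1)%360)
E
python3 go.py 0.560 -0.115 0.198
```

```text
t 1.975 tcp [ 0.5266 -0.1489  0.1991] yaw 54.6 q1,q7 [ 0.81 -0.62] F [-0.49 -0.04  0.15] delta tool [0.047  0.0076 0.0012]
polar 0.1137 243.1
```

Call:
jog_arm --pt "0.025 0.004 0 0" --pt "0.022 0.004 0 0" --pt "0 0 0.03 0" --pt "0 0 0.03 0" --pt "0 0 0 0"

```text
clock: 2.6
tcp_pos: [0.557, -0.1184, 0.1368]
orientation: [-2.793, -1.431, 0.008]
contact_force: [0.1, -0.4, 0.5]
opening: 0.0001
finger_force: 0.0
```

```bash
python3 go.py 0.560 -0.115 0.056; python3 - <<'E'
from h import *
im,d=save("scene","s2");cv2.imwrite("pics/s2c.png",cv2.resize(im[150:310,130:340,::-1],(787,600),interpolation=cv2.INTER_CUBIC))
E
```

```text
t 2.6 tcp [ 0.557  -0.1184  0.1368] yaw 54.3 q1,q7 [ 0.69 -0.76] F [ 0.14 -0.35  0.5 ] delta tool [0.0047 0.0008 0.0808]
polar 0.074 253.5
```

View pics/s2c.png

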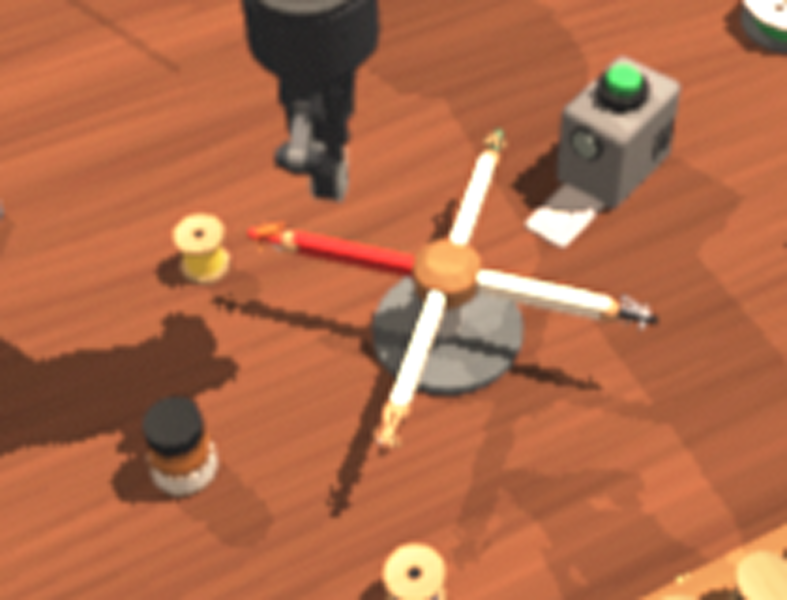

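The crop shows the closed fingertips at (330,185) near the red spoke, which runs from (280,238) to (415,262). The brown fly's spoke is at the bottom, the lamp upper right.

Call:
jog_arm --pt "0 0 0.025 0" --pt "0 0 0.025 0" --pt "0 0 0.02 0" --pt "0.003 0 0.01 0" --pt "0 0 0 0"

```text
clock: 3.28
tcp_pos: [0.5618, -0.1143, 0.0592]
orientation: [-2.793, -1.438, 0.0]
contact_force: [-1.2, -0.1, -0.4]
opening: -0.0002
finger_force: 0.0
```

```bash
python3 go.py; python3 - <<'E'
from h import *
im,d=save("scene","s3");cv2.imwrite("pics/s3c.png",cv2.resize(im[150:310,130:340,::-1],(787,600),interpolation=cv2.INTER_CUBIC))
E
```

```text
t 3.275 tcp [ 0.5618 -0.1143  0.0592] yaw 54.5 q1,q7 [ 0.63 -0.83] F [-1.16 -0.14 -0.44] delta tool [0. 0. 0.]
polar 0.0687 256.4
```

View pics/s3c.png

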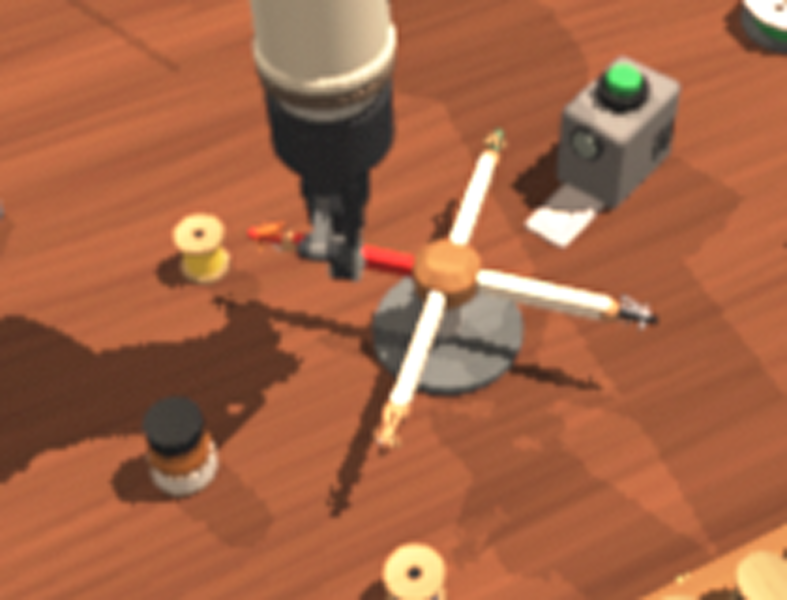

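The fingertip (345,270) stands on the brown-fly side of the red spoke, in the gap, at radius 69 mm.

Call:
jog_arm --pt "-0.002 -0.0057 0 0.087" --pt "-0.002 -0.0057 0 0.087" --pt "-0.002 -0.0057 0 0.087" --pt "-0.002 -0.0057 0 0.087" --pt "-0.002 -0.0057 0 0.087"

```text
clock: 3.95
tcp_pos: [0.5356, -0.1014, 0.0605]
orientation: [3.038, 0.797, 0.003]
contact_force: [-0.1, 0.6, 0.0]
opening: 0.0
finger_force: 0.0
```

```bash
python3 go.py; cat > chk.py <<'E'
from h import *
import sys
hub=np.array([.578,-.0475])
for n in ("top","scene"):
    im,d=save(n,n+sys.argv[1]);
    try:
        P=pts(n,d);o=measure(n,im,d)[0];L=o["red"][0];v=L[2:]-hub;print(n,"red",np.degrees(np.arctan2(v[1],v[0]))%360,np.degrees(np.arctan2(L[1],L[0]))%180,o["red"][1])
    except Exception as e: print(n,e)
    Z=P[...,2];r=np.hypot(P[...,0]-hub[0],P[...,1]-hub[1]);V=cv2.cvtColor(im,cv2.COLOR_RGB2HSV)[...,2]
    m=(abs(Z-.073)<.012)&(r>.05)&(r<.11)&(V>150);a=np.arctan2(P[m][:,1]-hub[1],P[m][:,0]-hub[0]);print(" phase",np.degrees(np.angle(np.exp(4j*a).mean())/4)%90)
E
python3 chk.py 4
```

```text
t 3.95 tcp [ 0.5356 -0.1014  0.0605] yaw 29.4 q1,q7 [ 0.56 -1.23] F [-0.15  0.65  0.04] delta tool [0. 0. 0.]
polar 0.0686 231.8
top red 226.29321576385172 161.89622 5
 phase 47.69716796903382
scene red 226.63327916816195 45.852398 103
 phase 46.74147501123183
```

```bash
cat > arc.py <<'E'
# arc.py step_deg n turn : rows along a circle of r=70 mm about the hub, clockwise
import sys
from h import *
st,n,tu=float(sys.argv[1]),int(sys.argv[2]),float(sys.argv[3]);hub=np.array([.578,-.0475])
s=robot.read_state();p=s["tcp_pos"];T=R.from_rotvec(s["orientation"]).as_matrix();psi=np.arctan2(T[1,0],T[0,0])
v=p[:2]-hub;th=np.arctan2(v[1],v[0])
for i in range(n):
    th-=np.radians(st);q=hub+.07*np.array([np.cos(th),np.sin(th)]);d=q-p[:2];p=np.r_[q,p[2]]
    x=[np.cos(psi),np.sin(psi)];y=[x[1],-x[0]];print([round(float(d@x),4),round(float(d@y),4),0,tu],end=", ");psi-=tu
    if i%5==4: print()
E
python3 arc.py 5 10 0.04
```

```text
[-0.0034, -0.0052, 0, 0.04], [-0.0017, -0.0059, 0, 0.04], [-0.0015, -0.0059, 0, 0.04], [-0.0012, -0.006, 0, 0.04], [-0.0009, -0.006, 0, 0.04], 
[-0.0006, -0.0061, 0, 0.04], [-0.0003, -0.0061, 0, 0.04], [-0.0, -0.0061, 0, 0.04], [0.0002, -0.0061, 0, 0.04], [0.0005, -0.0061, 0, 0.04],
```

Call:
jog_arm --pt "-0.0034 -0.0052 0 0.04" --pt "-0.0017 -0.0059 0 0.04" --pt "-0.0015 -0.0059 0 0.04" --pt "-0.0012 -0.006 0 0.04" --pt "-0.0009 -0.006 0 0.04"

```text
clock: 4.68
tcp_pos: [0.5156, -0.0791, 0.0601]
orientation: [3.102, 0.495, 0.002]
contact_force: [-0.3, -0.1, 0.2]
opening: 0.0001
finger_force: 0.0
```

```bash
python3 go.py;python3 chk.py 5; python3 arc.py 5 10 0.04
```

```text
t 4.675 tcp [ 0.5156 -0.0791  0.0601] yaw 18.1 q1,q7 [ 0.5  -1.44] F [-0.34 -0.1   0.18] delta tool [0. 0. 0.]
polar 0.0699 206.8
top attempt to get argmax of an empty sequence
 phase 47.908600770930384
scene red 226.69259444094865 46.04859 115
 phase 46.86782444306919
[-0.0008, -0.0061, 0, 0.04], [-0.0003, -0.0061, 0, 0.04], [-0.0, -0.0061, 0, 0.04], [0.0003, -0.0061, 0, 0.04], [0.0006, -0.0061, 0, 0.04], 
[0.0008, -0.006, 0, 0.04], [0.0011, -0.006, 0, 0.04], [0.0014, -0.0059, 0, 0.04], [0.0017, -0.0059, 0, 0.04], [0.002, -0.0058, 0, 0.04],
```

```bash
python3 - <<'E'
import cv2
im=cv2.imread("pics/scene5.png");cv2.imwrite("pics/s5c.png",cv2.resize(im[150:310,130:340],(787,600),interpolation=cv2.INTER_CUBIC))
E
```

```text
(no output)
```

View pics/s5c.png

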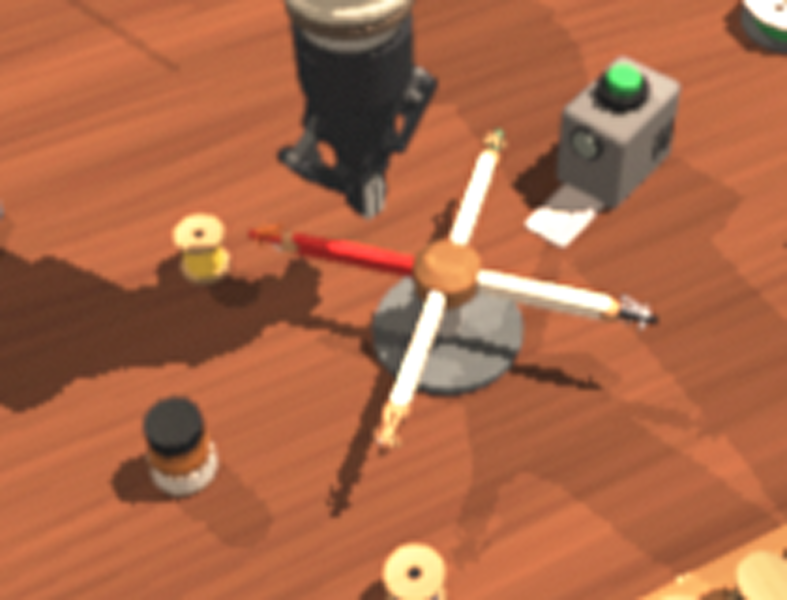

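The tip (370,205) is now on the lamp side of the red spoke, and the wheel has not moved: it seems the finger passed over. Measure the fingertip itself.

```bash
python3 - <<'E'
from h import *
f=np.load("pics/scene5.npz");P=pts("scene",f["d"])
for v in range(196,212,2): print(v,[tuple(P[v,u].round(3).tolist()) for u in (224,227,229,231)])
p=robot.read_state()["tcp_pos"];c,M,o=cam("scene")
for z in(.06,.08,.1):
    q=M.T@(np.r_[p[:2],z]-o);print(z,q[0]/q[2]*c["fx"]+c["cx"],q[1]/q[2]*c["fy"]+c["cy"])
t=np.load("pics/top5.npz");P=pts("top",t["d"]);print(robot.read_state()["q"])
E
```

```text
196 [(0.527, -0.089, 0.144), (0.53, -0.083, 0.144), (0.528, -0.076, 0.139), (0.526, -0.07, 0.133)]
198 [(0.528, -0.09, 0.138), (0.531, -0.083, 0.138), (0.527, -0.076, 0.13), (0.526, -0.071, 0.127)]
200 [(0.523, -0.089, 0.126), (0.522, -0.08, 0.12), (0.525, -0.076, 0.121), (0.524, -0.07, 0.117)]
202 [(0.522, -0.089, 0.117), (0.525, -0.082, 0.116), (0.528, -0.078, 0.117), (0.526, -0.071, 0.111)]
204 [(0.522, -0.089, 0.11), (0.524, -0.082, 0.107), (0.525, -0.077, 0.106), (0.525, -0.071, 0.103)]
206 [(0.433, -0.056, -0.002), (0.523, -0.082, 0.099), (0.525, -0.077, 0.099), (0.445, -0.039, -0.0)]
208 [(0.441, -0.06, -0.002), (0.444, -0.052, -0.003), (0.451, -0.048, 0.002), (0.451, -0.042, -0.001)]
210 [(0.448, -0.063, -0.002), (0.453, -0.056, -0.001), (0.458, -0.051, 0.002), (0.459, -0.045, -0.0)]
0.06 227.74339130461703 213.3477079810031
0.08 227.3560566741352 208.42983594016127
0.1 226.95682110724937 203.36086126662136
[ 0.50302669  0.4788933  -0.49454133  1.98071494  0.3239191   0.75761964
 -1.43489824]
```

The depth image puts the fingertip at about z = 0.093, although the TCP reads 0.060, so the finger cleared the spoke. I'll go back over it and lower until the camera confirms the tip height.

Call:
jog_arm --pt "0 0 -0.03 0" --pt "0.011 0.016 0 0" --pt "0.011 0.016 0 0" --pt "0.011 0.015 0 0" --pt "0 0 0 -0.15"

```text
clock: 5.4
tcp_pos: [0.5626, -0.1152, 0.0899]
orientation: [3.054, 0.73, 0.003]
contact_force: [-0.6, -0.3, 0.6]
opening: -0.0003
finger_force: 0.0
```

Call:
jog_arm --pt "0 0 0.03 -0.1" --pt "0 0 0.012 0" --pt "0 0 0.01 0" --pt "0 0 0 0"

```text
clock: 5.9
tcp_pos: [0.5605, -0.1134, 0.037]
orientation: [-3.017, -0.876, 0.001]
contact_force: [0.4, 0.6, -0.2]
opening: -0.0001
finger_force: 0.0
```

```bash
cat > tip.py <<'E'
from h import *
import sys
im,d=save("scene",sys.argv[1]);P=pts("scene",d);p=robot.read_state()["tcp_pos"]
V=cv2.cvtColor(im,cv2.COLOR_RGB2HSV)
m=(np.hypot(P[...,0]-p[0],P[...,1]-p[1])<.03)&(P[...,2]>.02)&(V[...,1]<90)
Q=P[m];v=np.nonzero(m)[0];k=v>=v.max()-1;print("lowest grey pts",Q[k].round(3).tolist()[:8]);print("min z",np.sort(Q[:,2])[:5].round(3))
E
python3 go.py 0.5615 -0.1135 0.04;python3 tip.py tip1
```

```text
t 5.9 tcp [ 0.5605 -0.1134  0.037 ] yaw 32.4 q1,q7 [ 0.55 -1.18] F [ 0.43  0.59 -0.23] delta tool [ 0.0008  0.0006 -0.003 ]
polar 0.0682 255.1
lowest grey pts [[0.572, -0.122, 0.085], [0.572, -0.119, 0.084], [0.572, -0.116, 0.081], [0.571, -0.113, 0.078], [0.573, -0.112, 0.08], [0.572, -0.109, 0.077], [0.572, -0.117, 0.077], [0.571, -0.114, 0.075]]
min z [0.075 0.075 0.077 0.077 0.078]
```

Call:
jog_arm --pt "0 0 0.008 0" --pt "0 0 0.006 0" --pt "0 0 0 0"

```text
clock: 6.32
tcp_pos: [0.5603, -0.1134, 0.0228]
orientation: [-3.016, -0.877, 0.002]
contact_force: [1.1, -0.6, -0.7]
opening: 0.0001
finger_force: 0.0
```

```bash
python3 go.py;python3 tip.py tip2; python3 arc.py 4 10 0.04; python3 - <<'E'
import cv2
im=cv2.imread("pics/tip2.png");cv2.imwrite("pics/t2c.png",cv2.resize(im[150:310,130:340],(787,600),interpolation=cv2.INTER_CUBIC))
E
```

```text
t 6.325 tcp [ 0.5603 -0.1134  0.0228] yaw 32.4 q1,q7 [ 0.54 -1.2 ] F [ 1.07 -0.63 -0.65] delta tool [0. 0. 0.]
polar 0.0682 254.9
lowest grey pts [[0.573, -0.121, 0.069], [0.573, -0.118, 0.068], [0.57, -0.114, 0.062], [0.573, -0.113, 0.064], [0.57, -0.115, 0.058]]
min z [0.058 0.062 0.062 0.063 0.064]
[-0.0046, -0.0024, 0, 0.04], [-0.0031, -0.0038, 0, 0.04], [-0.003, -0.0039, 0, 0.04], [-0.0028, -0.004, 0, 0.04], [-0.0027, -0.0041, 0, 0.04], 
[-0.0026, -0.0041, 0, 0.04], [-0.0025, -0.0042, 0, 0.04], [-0.0024, -0.0043, 0, 0.04], [-0.0022, -0.0044, 0, 0.04], [-0.0021, -0.0044, 0, 0.04],
```

View pics/t2c.png

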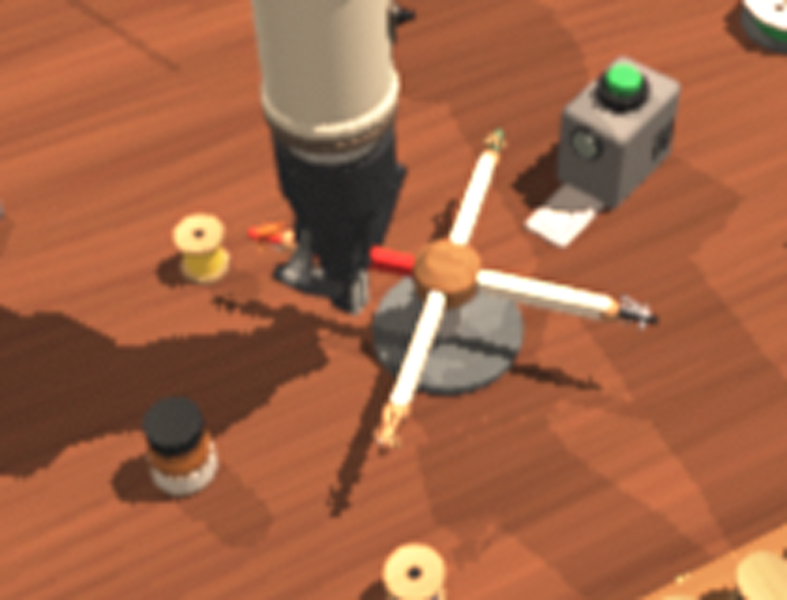

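The tip at (350,300) is now below spoke level beside the red spoke. The knuckle at (295,280) sticks outwards near the red fly, so I check its height.

```bash
python3 - <<'E'
from h import *
f=np.load("pics/tip2.npz");P=pts("scene",f["d"])
for v in range(214,230,2): print(v,[tuple(P[v,u].round(3).tolist()) for u in (205,209,213,218)])
E
```

```text
214 [(0.498, -0.137, 0.071), (0.579, -0.15, 0.161), (0.587, -0.143, 0.166), (0.585, -0.13, 0.156)]
216 [(0.499, -0.138, 0.065), (0.581, -0.151, 0.157), (0.589, -0.144, 0.161), (0.585, -0.131, 0.15)]
218 [(0.451, -0.125, -0.001), (0.586, -0.154, 0.156), (0.586, -0.144, 0.15), (0.583, -0.131, 0.14)]
220 [(0.584, -0.163, 0.152), (0.589, -0.155, 0.153), (0.588, -0.145, 0.146), (0.562, -0.124, 0.106)]
222 [(0.587, -0.165, 0.149), (0.593, -0.157, 0.151), (0.589, -0.146, 0.14), (0.57, -0.127, 0.109)]
224 [(0.589, -0.166, 0.145), (0.596, -0.159, 0.148), (0.599, -0.15, 0.146), (0.582, -0.132, 0.117)]
226 [(0.48, -0.137, 0.0), (0.602, -0.161, 0.148), (0.6, -0.151, 0.141), (0.588, -0.135, 0.118)]
228 [(0.489, -0.14, 0.002), (0.491, -0.129, -0.002), (0.6, -0.151, 0.133), (0.589, -0.136, 0.112)]
```

The knuckle is at z ≥ 0.13, well above the flies. Push.

Call:
jog_arm --pt "-0.0046 -0.0024 0 0.04" --pt "-0.0031 -0.0038 0 0.04" --pt "-0.003 -0.0039 0 0.04" --pt "-0.0028 -0.004 0 0.04" --pt "-0.0027 -0.0041 0 0.04"

```text
clock: 7.0
tcp_pos: [0.5383, -0.1049, 0.0236]
orientation: [3.09, 0.567, 0.001]
contact_force: [0.5, -0.7, 0.1]
opening: 0.0003
finger_force: 0.3
```

Call:
jog_arm --pt "-0.0026 -0.0041 0 0.04" --pt "-0.0025 -0.0042 0 0.04" --pt "-0.0024 -0.0043 0 0.04" --pt "-0.0022 -0.0044 0 0.04" --pt "-0.0021 -0.0044 0 0.04"

```text
clock: 7.62
tcp_pos: [0.521, -0.0878, 0.0236]
orientation: [3.131, 0.256, 0.001]
contact_force: [0.9, -1.3, 0.1]
opening: 0.0001
finger_force: 0.3
```

```bash
python3 go.py;python3 chk.py 6; python3 arc.py 4 15 0.04
```

```text
t 7.625 tcp [ 0.521  -0.0878  0.0236] yaw 9.3 q1,q7 [ 0.45 -1.58] F [ 0.87 -1.33  0.13] delta tool [0. 0. 0.]
polar 0.0698 215.3
top red 198.33106084992323 10.486417 9
 phase 20.815592118944082
scene red 198.54559183825927 15.432578 47
 phase 19.41551545290698
[-0.0021, -0.0044, 0, 0.04], [-0.0018, -0.0045, 0, 0.04], [-0.0017, -0.0046, 0, 0.04], [-0.0015, -0.0046, 0, 0.04], [-0.0014, -0.0047, 0, 0.04], 
[-0.0012, -0.0047, 0, 0.04], [-0.0011, -0.0048, 0, 0.04], [-0.001, -0.0048, 0, 0.04], [-0.0008, -0.0048, 0, 0.04], [-0.0007, -0.0048, 0, 0.04], 
[-0.0005, -0.0049, 0, 0.04], [-0.0004, -0.0049, 0, 0.04], [-0.0002, -0.0049, 0, 0.04], [-0.0001, -0.0049, 0, 0.04], [0.0001, -0.0049, 0, 0.04],
```

Call:
jog_arm --pt "-0.0021 -0.0044 0 0.04" --pt "-0.0018 -0.0045 0 0.04" --pt "-0.0017 -0.0046 0 0.04" --pt "-0.0015 -0.0046 0 0.04" --pt "-0.0014 -0.0047 0 0.04"

```text
clock: 8.35
tcp_pos: [0.5108, -0.0662, 0.0235]
orientation: [3.141, -0.056, 0.001]
contact_force: [0.3, -0.2, -0.9]
opening: -0.0001
finger_force: 0.3
```

Call:
jog_arm --pt "-0.0012 -0.0047 0 0.04" --pt "-0.0011 -0.0048 0 0.04" --pt "-0.001 -0.0048 0 0.04" --pt "-0.0008 -0.0048 0 0.04" --pt "-0.0007 -0.0048 0 0.04"

```text
clock: 8.98
tcp_pos: [0.5086, -0.042, 0.0234]
orientation: [3.119, -0.369, 0.001]
contact_force: [-0.1, -0.5, -1.0]
opening: 0.0
finger_force: 0.4
```

```bash
python3 go.py;python3 chk.py 7; python3 arc.py 4 10 0.04
```

```text
t 8.975 tcp [ 0.5086 -0.042   0.0234] yaw -13.5 q1,q7 [ 0.3 -2. ] F [-0.11 -0.55 -1.05] delta tool [0. 0. 0.]
polar 0.0696 175.5
top red 160.49024676044132 89.77602 2
 phase 71.07189206376373
scene red 158.1559737006537 157.45294 47
 phase 69.46494846029898
[-0.0009, -0.0048, 0, 0.04], [-0.0004, -0.0049, 0, 0.04], [-0.0002, -0.0049, 0, 0.04], [-0.0001, -0.0049, 0, 0.04], [0.0, -0.0049, 0, 0.04], 
[0.0002, -0.0049, 0, 0.04], [0.0003, -0.0049, 0, 0.04], [0.0005, -0.0049, 0, 0.04], [0.0006, -0.0048, 0, 0.04], [0.0008, -0.0048, 0, 0.04],
```

```bash
python3 arc.py 4 10 0.02
```

```text
[-0.0009, -0.0048, 0, 0.02], [-0.0003, -0.0049, 0, 0.02], [-0.0, -0.0049, 0, 0.02], [0.0002, -0.0049, 0, 0.02], [0.0004, -0.0049, 0, 0.02], 
[0.0007, -0.0048, 0, 0.02], [0.0009, -0.0048, 0, 0.02], [0.0012, -0.0047, 0, 0.02], [0.0014, -0.0047, 0, 0.02], [0.0016, -0.0046, 0, 0.02],
```

Call:
jog_arm --pt "-0.0009 -0.0048 0 0.02" --pt "-0.0003 -0.0049 0 0.02" --pt "0 -0.0049 0 0.02" --pt "0.0002 -0.0049 0 0.02" --pt "0.0004 -0.0049 0 0.02"

```text
clock: 9.7
tcp_pos: [0.5146, -0.0178, 0.0233]
orientation: [3.098, -0.524, -0.0]
contact_force: [-0.1, -0.7, 0.2]
opening: -0.0002
finger_force: 0.3
```

Call:
jog_arm --pt "0.0007 -0.0048 0 0.02" --pt "0.0009 -0.0048 0 0.02" --pt "0.0012 -0.0047 0 0.02" --pt "0 0 0 0"

```text
clock: 10.2
tcp_pos: [0.5225, -0.005, 0.0234]
orientation: [-3.08, 0.614, -0.001]
contact_force: [0.1, -0.5, 0.7]
opening: 0.0001
finger_force: 0.0
```

```bash
python3 go.py;python3 chk.py 8; python3 arc.py 2 10 0
```

```text
t 10.2 tcp [ 0.5225 -0.005   0.0234] yaw -22.6 q1,q7 [ 0.19 -2.2 ] F [ 0.07 -0.51  0.72] delta tool [0. 0. 0.]
polar 0.0699 142.6
top red 127.01200601737537 69.715385 1
 phase 35.33431980696873
scene red 123.36237055303286 125.18705 90
 phase 36.034268760699554
[0.0005, -0.0024, 0, 0.0], [0.0007, -0.0023, 0, 0.0], [0.0008, -0.0023, 0, 0.0], [0.0009, -0.0023, 0, 0.0], [0.001, -0.0022, 0, 0.0], 
[0.001, -0.0022, 0, 0.0], [0.0011, -0.0022, 0, 0.0], [0.0012, -0.0021, 0, 0.0], [0.0013, -0.0021, 0, 0.0], [0.0013, -0.002, 0, 0.0],
```

Call:
jog_arm --pt "0.0005 -0.0024 0 0" --pt "0.0007 -0.0023 0 0" --pt "0.0008 -0.0023 0 0" --pt "0.0009 -0.0023 0 0" --pt "0 0 0 0"

```text
clock: 10.92
tcp_pos: [0.5286, 0.0021, 0.0234]
orientation: [-3.081, 0.615, -0.0]
contact_force: [0.4, 0.6, -0.8]
opening: 0.0
finger_force: 0.0
```

```bash
python3 go.py;python3 chk.py 9; python3 arc.py 1 8 0; python3 - <<'E'
from h import *
im=cv2.imread("pics/scene9.png");cv2.imwrite("pics/s9c.png",cv2.resize(im[150:270,210:330],(600,600),interpolation=cv2.INTER_CUBIC))
f=np.load("pics/scene9.npz");P=pts("scene",f["d"]);L=measure("scene",f["im"],f["d"])[0]["red"][0]
h=np.array([.5823,-.0484]);v=L[2:]-h;print("same-cam red",np.degrees(np.arctan2(v[1],v[0])))
E
```

```text
t 10.925 tcp [0.5286 0.0021 0.0234] yaw -22.6 q1,q7 [ 0.18 -2.22] F [ 0.42  0.64 -0.8 ] delta tool [0. 0. 0.]
polar 0.07 134.9
top attempt to get argmax of an empty sequence
 phase 28.15106285790604
scene red 116.2607448912453 117.38687 108
 phase 28.78837536823639
[0.0004, -0.0011, 0, 0.0], [0.0005, -0.0011, 0, 0.0], [0.0005, -0.0011, 0, 0.0], [0.0005, -0.0011, 0, 0.0], [0.0006, -0.0011, 0, 0.0], 
[0.0006, -0.0011, 0, 0.0], [0.0006, -0.0011, 0, 0.0], [0.0006, -0.0011, 0, 0.0], same-cam red 119.13121376359113
```

View pics/s9c.png

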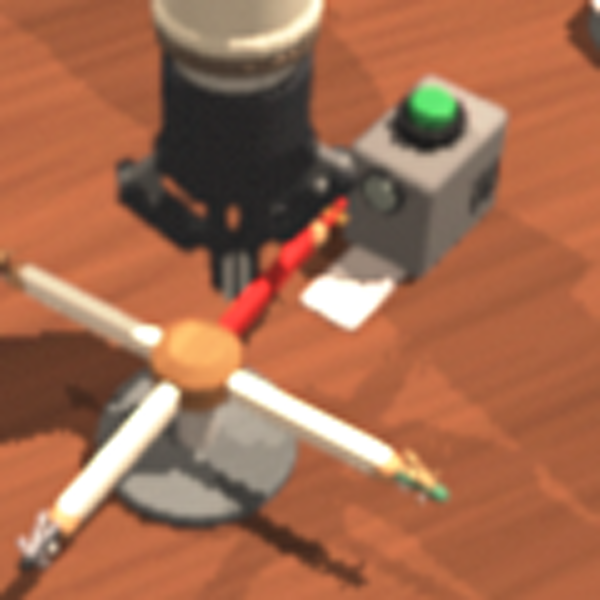

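The red spoke points at the lamp just short of it (fly at (340,210), lens at (380,190)), about 4 degrees to go.

Call:
jog_arm --pt "0.0004 -0.0011 0 0" --pt "0.0005 -0.0011 0 0" --pt "0.0005 -0.0011 0 0" --pt "0.0005 -0.0011 0 0" --pt "0 0 0 0"

```text
clock: 11.65
tcp_pos: [0.5319, 0.0052, 0.0233]
orientation: [-3.081, 0.615, -0.0]
contact_force: [0.5, -0.4, -0.5]
opening: 0.0001
finger_force: 0.1
```

Call:
jog_arm --pt "-0.001 0.004 0 0" --pt "-0.001 0.004 0 0" --pt "-0.001 0.004 0 0" --pt "0 0 -0.03 0" --pt "0 0 -0.03 0"

```text
clock: 12.28
tcp_pos: [0.5238, -0.0051, 0.0837]
orientation: [3.081, -0.615, -0.002]
contact_force: [0.8, 0.2, -0.8]
opening: 0.0004
finger_force: 0.0
```

Call:
jog_arm --pt "0 0 -0.04 0" --pt "0 0 -0.04 0" --pt "-0.04 0.03 0 0" --pt "-0.04 0.03 0 0" --pt "-0.02 0.03 0 0"

```text
clock: 12.9
tcp_pos: [0.3949, -0.0498, 0.1631]
orientation: [3.08, -0.614, -0.001]
contact_force: [0.5, -0.9, 0.6]
opening: 0.0002
finger_force: 0.0
```

```bash
python3 go.py;python3 chk.py 10;python3 - <<'E'
from h import *
from m import run
ang=lambda v:np.degrees(np.arctan2(v[1],v[0]))
for n in("top","scene"):
    f=np.load(f"pics/{n}10.npz");im=f["im"]
    try:
        o,P,hsv,hub=run(n,im,f["d"]);L=o["red"][0];print(n,"lamp",ang(o["btn"][0][:2]-hub),"red",ang(L[2:]-hub),ang(L[:2]))
    except Exception as e: print(e)
im=cv2.imread("pics/top10.png");a=cv2.resize(im[120:240,180:340],(800,600),interpolation=cv2.INTER_CUBIC);cv2.imwrite("pics/t10c.png",a)
E
```

```text
t 12.9 tcp [ 0.3949 -0.0498  0.1631] yaw -22.5 q1,q7 [ 0.38 -1.94] F [ 0.49 -0.91  0.55] delta tool [0. 0. 0.]
polar 0.1831 180.7
top red 115.59216278801487 120.5033 42
 phase 25.337455788586812
scene red 112.88430885614383 116.66374 135
 phase 25.200137144963776
top {'btn': (array([0.48899765, 0.15039652, 0.10218157]), np.int32(64)), 'red': (array([ 0.507588  , -0.8615999 ,  0.53894687,  0.0340388 ], dtype=float32), np.int32(42), np.float64(0.07615348503443597))}
hub [ 0.57627429 -0.04656703] 135 [ 0.55431019 -0.06784818  0.08104608] [ 0.59802092 -0.02578383  0.09388743] d 0.21543409864709437
tongue [0.5158193  0.08442247 0.004     ] 124 0.14426729789516984
top lamp 113.89864037073468 red 114.84818914664608 -59.496696
scene {'btn': (array([0.49378885, 0.14867327, 0.10084105]), np.int32(72)), 'red': (array([ 0.4487535 , -0.8936556 ,  0.5516842 ,  0.01484585], dtype=float32), np.int32(135), np.float64(0.07501660790668518))}
hub [ 0.58295653 -0.04844649] 162 [ 0.55822844 -0.06800871  0.08108762] [ 0.59854073 -0.02468118  0.09003856] d 0.2163494297760713
tongue [0.52470837 0.07987177 0.004     ] 115 0.14091991967696554
scene lamp 114.33975151137894 red 116.29367342906312 -63.336258
```

View pics/t10c.png

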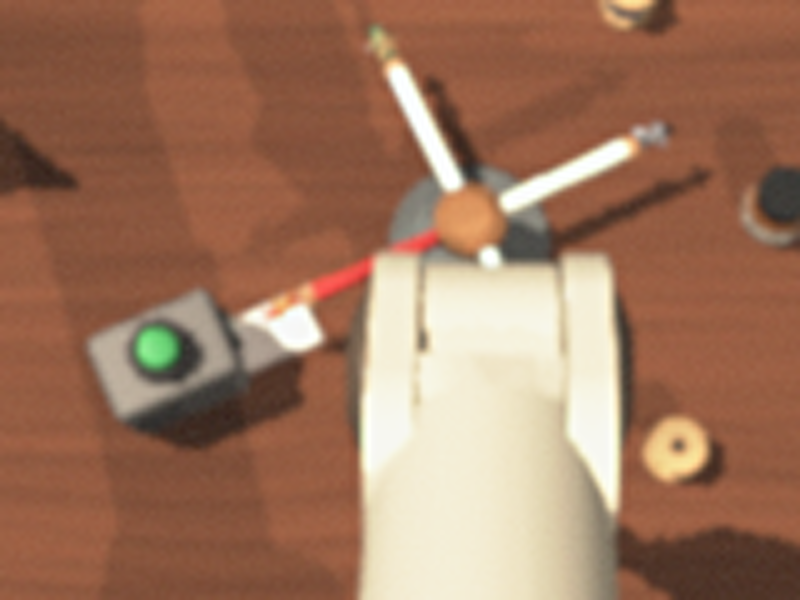

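The top crop shows the red fly at (290,303) on the line from hub (470,218) to the lamp, with the white dot patch beside and below it by parallax. Wheel estimates agree to about 2 degrees with the lamp line.

```bash
python3 - <<'E'
from h import *
q=ray("top",238,180.6,.068);print("fly",q)
for hub,b in(((.5763,-.0466),(.489,.1504)),((.578,-.0475),(.4914,.1496))):
    hub=np.array(hub);u=np.array(b)-hub;u/=np.linalg.norm(u);w=q[:2]-hub-.135*u;print("offset from spot",w, np.linalg.norm(w), "lateral",w@[-u[1],u[0]])
E
python3 go.py .4914 .1496 .163
```

```text
fly [0.52313946 0.06878191 0.068     ]
offset from spot [ 0.00153442 -0.008042  ] 0.008187080021686385 lateral 0.0018553525133107708
offset from spot [-0.00055598 -0.00731427] 0.007335371167691345 lateral 0.003451221686405801
t 13.0 tcp [ 0.3936 -0.0518  0.1629] yaw -22.8 q1,q7 [ 0.38 -1.94] F [0.97 0.9  0.69] delta tool [ 0.0121 -0.2236 -0.0007]
polar 0.1844 181.3
```

Call:
jog_arm --pt "0.003 -0.04 -0.01 0" --pt "0.003 -0.045 0 0" --pt "0.003 -0.05 0 0" --pt "0.003 -0.045 0 0" --pt "0 -0.04 0 0"

```text
clock: 13.62
tcp_pos: [0.4943, 0.151, 0.1734]
orientation: [-3.08, 0.615, -0.001]
contact_force: [0.9, -0.2, 0.4]
opening: -0.0001
finger_force: 0.0
```

Call:
jog_arm --pt "0 0 0 0" --pt "0 0 0 0"

```text
clock: 13.88
tcp_pos: [0.4929, 0.1486, 0.1729]
orientation: [3.08, -0.615, -0.001]
contact_force: [-0.8, -0.3, -0.9]
opening: 0.0002
finger_force: 0.0
```

```bash
python3 go.py .4914 .1496 .08
```

```text
t 13.875 tcp [0.4929 0.1486 0.1729] yaw -22.6 q1,q7 [ 0.06 -2.45] F [-0.83 -0.32 -0.94] delta tool [-0.0017 -0.0004  0.0929]
polar 0.2138 113.5
```

Call:
jog_arm --pt "-0.0015 0 0.03 0" --pt "0 0 0.03 0" --pt "0 0 0.022 0" --pt "0 0 0 0"

```text
clock: 14.38
tcp_pos: [0.4901, 0.1474, 0.0899]
orientation: [3.078, -0.618, -0.005]
contact_force: [-0.8, -0.0, 0.7]
opening: -0.0001
finger_force: 0.0
```

```bash
python3 go.py;python3 tip.py tip3; python3 - <<'E'
import cv2
im=cv2.imread("pics/tip3.png");cv2.imwrite("pics/t3c.png",cv2.resize(im[130:250,220:340],(600,600),interpolation=cv2.INTER_CUBIC))
E
```

```text
t 14.375 tcp [0.4901 0.1474 0.0899] yaw -22.7 q1,q7 [ 0.01 -2.51] F [-0.85 -0.01  0.7 ] delta tool [0. 0. 0.]
polar 0.2139 114.3
lowest grey pts [[0.521, 0.152, 0.034], [0.517, 0.162, 0.026]]
min z [0.026 0.027 0.034 0.036 0.039]
```

View pics/t3c.png

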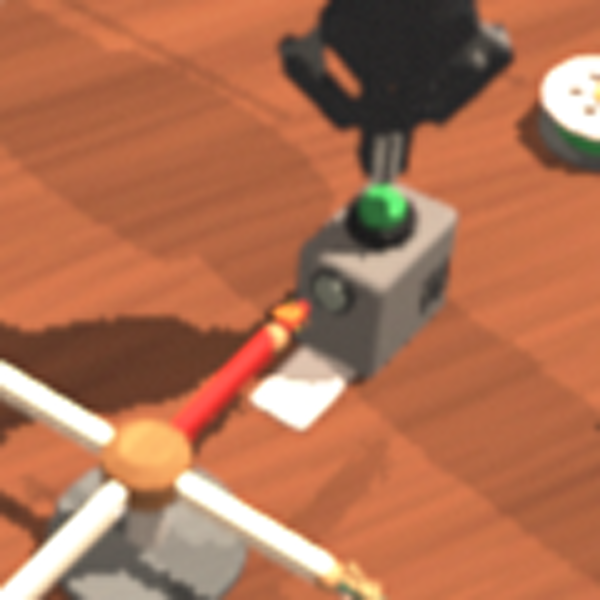

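The fingertip is right above the green button (383,205); the red fly (290,312) stands just before the lens (333,292). The last joint nears its limit, so I turn back a bit, and check the lens-fly alignment numerically.

Call:
jog_arm --pt "0 0 0 -0.15" --pt "0 0 0 -0.15" --pt "0 0 0 -0.15" --pt "0 0 0 0"

```text
clock: 14.92
tcp_pos: [0.4927, 0.1491, 0.0926]
orientation: [-3.14, -0.084, -0.003]
contact_force: [-0.7, -0.4, -0.3]
opening: -0.0
finger_force: 0.0
```

```bash
python3 go.py .4925 .149 .08; python3 - <<'E'
from h import *
ang=lambda v:np.degrees(np.arctan2(v[1],v[0]))
h=ray("scene",220+148/5,130+452/5,.087);l=ray("scene",286.6,188.4,.064);f=ray("scene",278,192.4,.068)
print(h,l,f,np.linalg.norm((l-h)[:2]),ang((l-h)[:2]),np.linalg.norm((f-h)[:2]),ang((f-h)[:2]))
# tongue: bright + grey at z<.02 along lamp axis -> angle from dot patch, refined red from depth
z=np.load("pics/tip3.npz");P=pts("scene",z["d"]);o=measure("scene",z["im"],z["d"])[0];L=o["red"][0];print("red",ang(L[2:]-h[:2]),ang(-L[:2]))
# lamp box top face direction
hsv=cv2.cvtColor(z["im"],cv2.COLOR_RGB2HSV);m=(abs(P[...,2]-.081)<.006)&(hsv[...,1]<70)&(np.hypot(P[...,0]-.49,P[...,1]-.15)<.07)
r=cv2.minAreaRect(P[m][:,:2].astype(np.float32)*1000);print(r, ang(np.array(r[0])/1000-h[:2]))
E
```

```text
t 14.925 tcp [0.4927 0.1491 0.0926] yaw 3.1 q1,q7 [ 0.09 -2.11] F [-0.69 -0.42 -0.27] delta tool [-0.0003  0.0001  0.0126]
polar 0.2143 113.4
[ 0.58487816 -0.04745894  0.087     ] [0.51100682 0.10978793 0.064     ] [0.51667619 0.07767743 0.068     ] 0.17373414479654176 115.16317088801237 0.1425153333437253 118.59131707613439
red 118.17500874788274 117.48647
((496.94781494140625, 148.89724731445312), (54.65163040161133, 91.3943862915039), 18.014896392822266) 114.12333149976803
```

All estimates give a 1–3° error (≤7 mm, tolerance 12 mm), so press the button in small steps.

Call:
jog_arm --pt "0 0 0.008 0" --pt "0 0 0.006 0" --pt "0 0 0.004 0" --pt "0 0 0.003 0" --pt "0 0 0 0"

```text
clock: 15.55
tcp_pos: [0.4914, 0.1496, 0.0701]
orientation: [3.14, 0.088, -0.001]
contact_force: [0.1, 0.2, 1.2]
opening: -0.0001
finger_force: 0.5
```

Call:
jog_arm --pt "0 0 0.003 0" --pt "0 0 0 0"

```text
clock: 15.8
tcp_pos: [0.4918, 0.1497, 0.0674]
orientation: [-3.14, -0.088, -0.0]
contact_force: [-0.5, 0.2, 2.7]
opening: 0.0001
finger_force: 1.1
```

Call:
jog_arm --pt "0 0 0.002 0" --pt "0 0 0 0"

```text
clock: 16.05
tcp_pos: [0.4918, 0.1497, 0.0654]
orientation: [-3.14, -0.088, -0.001]
contact_force: [-1.2, 0.3, 3.0]
opening: 0.0002
finger_force: 1.6
```

Pressing is under way (3 N); go on until it bottoms out.

Call:
jog_arm --pt "0 0 0.002 0" --pt "0 0 0 0"

```text
clock: 16.3
tcp_pos: [0.4919, 0.1497, 0.064]
orientation: [3.14, 0.088, 0.001]
contact_force: [-3.2, -0.4, 10.7]
opening: 0.0004
finger_force: 4.9
```

Call:
jog_arm --pt "0 0 0.001 0" --pt "0 0 0 0" --pt "0 0 0 0"

```text
clock: 16.68
tcp_pos: [0.492, 0.1497, 0.0638]
orientation: [3.14, 0.088, 0.001]
contact_force: [-5.6, -1.9, 17.8]
opening: 0.0003
finger_force: 8.9
```

Bottomed (force jumped to 18 N). Release and retreat.

Call:
jog_arm --pt "0 0 -0.005 0" --pt "0 0 -0.02 0" --pt "0 0 -0.04 0" --pt "0 0 -0.04 0" --pt "0 0 0 0"

```text
clock: 17.3
tcp_pos: [0.4943, 0.1502, 0.1702]
orientation: [-3.139, -0.087, -0.01]
contact_force: [-0.1, -0.3, -1.0]
opening: 0.0
finger_force: 0.0
```

Call:
jog_arm --pt "-0.04 0 0 0" --pt "-0.04 0 0 0" --pt "0 0 0 0" --pt "0 0 0 0"

```text
clock: 17.8
tcp_pos: [0.4123, 0.1448, 0.167]
orientation: [3.14, 0.087, 0.001]
contact_force: [0.3, -0.2, 0.0]
opening: 0.0
finger_force: 0.0
```

```bash
python3 go.py; python3 chk.py 20; python3 - <<'E'
from h import *
from m import run
ang=lambda v:np.degrees(np.arctan2(v[1],v[0]))
for n in("top","scene"):
    f=np.load(f"pics/{n}20.npz")
    try:
        o,P,hsv,hub=run(n,f["im"],f["d"]);L=o["red"][0];print(n,"lamp",ang(o["btn"][0][:2]-hub),"red",ang(L[2:]-hub))
    except Exception as e: print(e)
E
```

```text
t 17.8 tcp [0.4123 0.1448 0.167 ] yaw 3.2 q1,q7 [ 0.16 -2.03] F [ 0.27 -0.18  0.03] delta tool [0. 0. 0.]
polar 0.2538 130.8
top red 115.62899722818486 116.05446 85
 phase 25.18564909058413
scene red 113.62901283840756 117.60138 135
 phase 25.188269629044083
top {'btn': (array([0.49013988, 0.14919522, 0.10226136]), np.int32(58)), 'red': (array([ 0.4392251 , -0.89837706,  0.5471901 ,  0.01672173], dtype=float32), np.int32(85), np.float64(0.07667200929177875))}
hub [ 0.57615921 -0.04676975] 138 [ 0.55469083 -0.06786725  0.0812365 ] [ 0.59795447 -0.02580185  0.09409405] d 0.21401307327579805
tongue [0.51623711 0.0838765  0.004     ] 124 0.14373274712918271
top lamp 113.69919781529345 red 114.52566076257277
scene {'btn': (array([0.49378732, 0.14896215, 0.10077107]), np.int32(72)), 'red': (array([ 0.46331736, -0.88619244,  0.5464981 ,  0.02450555], dtype=float32), np.int32(135), np.float64(0.07473902581228509))}
hub [ 0.58211983 -0.04778629] 162 [ 0.55769128 -0.06725266  0.08100846] [ 0.59751622 -0.02537246  0.09018268] d 0.21566774708526082
tongue [0.52476203 0.08019555 0.004     ] 115 0.1402471670585802
scene lamp 114.1782532816749 red 116.23171628749957
```

Wheel is unchanged, about 1–2° off the lamp line, button is up again, and the arm is clear.

```bash
python3 -c "
from station import robot
print(robot.sign_off())"
```

```text
the job is handed in; nothing more can be done
None
```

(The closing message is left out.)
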